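# Latch the board holder open

### The arm

A 6-joint arm with a two-finger parallel gripper is mounted at the origin on the work surface. World frame = base frame: x ahead of the robot, y to its left, z up, the work surface at z = 0. Lengths are in mm, angles in rad, forces in N, time in s.
With the tool pointing down it reaches from about 350 to 775 mm from the base axis. Payload 5.5 kg.
Tool frame: the origin (TCP) lies on the centre line of the jaws, within the pads' length; the fingertips stand 11 mm ahead of it and the grasp point (between the pads) lies 8 mm behind it; z points along the fingers, x is the direction in which the jaws open and shut, and the axes are right-handed (so a half turn about z gives the same grasp; the last joint's range is limited). The gripper opens to 85 mm and grips with 20 to 120 N. Pads are 22 mm wide; open, the fingers measure 114 mm over their backs; the gripper's body (76 mm by 85 mm) begins 54 mm behind the grasp point. The pads swing forward as they close: fully open they stand 13 mm farther back than shut.
Start: joints at [-0.14, 0.313, 0.046, 1.304, 0, 1.431], TCP at [575.042, -0.015, 222.323] pointing down, gripper open.
Joint ranges: [-2.76, 2.76], [-0.86, 1.69], [-1.03, 1.26], [-2.2, 2.34], [-1.47, 1.5], [-3.14, 3.14]. Speed limits (rad/s): [2.57, 2.57, 3.14, 3.14, 3.14, 3.14].

### API

Orientations are given as a unit quaternion [w, x, y, z].
In Python, from cell import get_state, grab_frame, camera_info, hand_in gives the robot as it stands. The module is installed in compiled form; this text tells all that it offers.
- The arm moves only by the tool move_arm, never from a script. Its argument "moves" is a list of rows, each a list of 3 entries, a list of its own where there are three numbers: the opening, from 0 (shut) to 1 (fully open), then the shift along the tool's x, y, z in m, then the turn, a rotation vector about the tool's x, y, z in rad. In form: [[claw, [tx, ty, tz], [rx, ry, rz]], ...]. A call has 1 to 8 rows; each row is the pose to reach, as a shift and turn from the pose commanded when the call began, along the tool's axes at that moment; what a row does not reach only later rows make up. A row lasts 1/8 s, in which the tool goes at most 62.5 mm and 10.7 degrees, less where a joint would pass 70% of its speed; a pose out of reach is approached as far as the arm can. A call with a gripper value outside its range is refused whole. The fingers move at their own pace and stop on an object; "newtons" is the grip in N (left out, the last holds). Time passes only in rows, so rows that repeat a pose let the fingers close. It gives the time, the measured TCP pose, the force and the opening at its end, in the units of the state.
- get_state(): the state, without advancing time (a new reading comes with each control period).
- grab_frame(name): name is "scene" or "side" or "wrist"; returns (picture, depth): 384x512x3 uint8, red, green, blue; 384x512 float32, mm along the optical axis (not along the pixel's ray), 0 where there is no reading.
- camera_info(name): a dict with "camera_matrix" (3x3 intrinsics, pixels), "eye" and "orientation" of the camera in the world; the wrist camera has in their place "hand_eye" (4x4, takes a point from camera to tool coordinates, whose origin is the TCP and whose axes are the tool frame's). Camera axes: x right, y up, looking along -z (the intrinsics and any distortion apply to the point x, -y, -z); pixel columns grow to the right and rows downward; lengths in mm; the calibration is good to about 2 mm. A picture is of the moment at which its call begins: read the wrist's pose just before it. camera_info takes no time and is no camera call.
- hand_in(): hands the job in, once; it reports no verdict.
The state is a dict: "clock": time; "joint_positions": joint angles; "joint_velocities": joint speeds; "tau": joint torques, N m; "tool_pos": TCP position; "tool_rot": TCP orientation; "wrist_force": force on the tool from outside, world axes, zero at the start; "wrist_torque": the same for the moment, N m; "grip_width": opening from 0.0 (shut) to 1.0 (fully open).
Only numpy, scipy, OpenCV 4.12 (cv2) and the standard library are available. Lean on these libraries where they do the work, as an engineer would, in place of code of your own. Each camera call takes 0.05 s, during which the arm holds its last target. There are 200 camera calls.

### The job

To ready the empty board holder (orange slide) for the next circuit board, push its sprung slide back past the stop pin, then let go, so that the spring brings it back against the pin and it stays there by itself, half open. Only push: nothing is to be lifted or carried. Leave the loaded holder (grey slide) shut and the loose things on the mat where they are.

Things in the scene. Friction and masses are not known exactly. Their poses are not given: they have to be found in the camera images.
- holder: The empty board holder, fixed: aluminium base plate 200 (x) x 130 (y) x 10 mm with an orange sprung slide. Origin: centre of its underside, on the bench. +x is the way the slide is pushed (away from the robot, up to 17 deg askew), +y to the left, z up. Dark front lip at x -100 to -88 mm, top 22 mm above the bench; rear end plate at x 88 to 100, top 32. Black pin block at x 30, y 88 mm, top 35.
- slide (a joint): Travel of the orange slide, m, along the holder's +x: 0 shut on the front lip, 0.080 rear stop. A spring pulls it to 0: 4 N at 0, 10.4 N at 0.080, up to 3 N more at 0.030 to 0.042, where a ramped tooth on its left flank pushes the stop pin aside. The tooth is past the pin at 0.051: let go beyond 0.054, it returns and rests on the pin at 0.050 (latched). Let go before, it springs shut.
- slide_face (a point): Where to push: on the upper front face (black rubber) of the orange slide, mid-width, 37 mm above the bench; moves with the slide. Axes as the holder's. The slide is a block 90 (x) x 110 (y) mm, from 12 to 52 mm above the bench, too big to grip. Its face is upright, square to x, and free to reach above the lip (22 to 52 mm above the bench) at every travel.
- stop_pin (a joint): Sideways travel of the sprung stop pin in m: 0 = out, in the tooth's way; up to 0.009 pushed back into its block by the tooth. It works by itself (1.3 N at 0, 3.5 N at 0.009) and need not be touched.
- stop_pin_head (a point): Top of the red head (11 mm wide) on the upright brass stop pin (8 mm thick), 47 mm above the bench, beside the orange slide's left flank.
- loaded_holder: The other board holder, fixed to the bench, of the same size and axes and origin as the empty one, but with a grey slide that is clamped on a narrow green board (30 x 100 mm), its front face at x = -62 mm. To be left alone.
- other_slide (a joint): Travel of the grey slide in m along its holder's +x: 0 = clamped on its board, 0.054 = rear stop. Must stay at 0.
- flux: Loose small bottle with red cap, 40 mm across, 85 mm high; origin at the centre of its underside. Bystander.
- screw_cup: Loose white bowl, 64 mm across, 35 mm high; origin at the centre of its underside. Bystander.
- driver: Loose yellow-handled screwdriver, 150 mm long, lying along its x axis (handle to -x) on the mat left of the holders, under 35 mm high; origin near its middle, at the underside. Bystander.
- spare_board: Loose green circuit board 70 x 110 mm, 4 mm thick (parts on it up to 7 mm), lying flat; origin at the centre of its underside. Bystander.

How it is judged:
By the outcome, as a careful person would: the job done as asked, in the order asked, and still so for the second after the job is handed in, with the robot touching nothing.
It also fails if it takes over 38 s, if anything falls off the work surface, if the arm or the gripper's body presses on something with over 40 N, if the wrist force passes 120 N, or if a joint passes its speed limit or range.

## Working session

There is one attempt and no reset: what is moved stays moved. The work goes in short steps, Python scripts to look and compute and a tool call to move; the robot and the scene stay as the last step left them, time stands still between calls to the robot, and variables do not carry over. Pictures are saved under pics/ and viewed, about 8 in all and at most 12, crops included, and the job is handed in when it is done.

Besides the shell and the picture viewer there is one more tool, called after "Call:" by a JSON object that holds its "method" and its "body", one argument or row to a line. move_arm: Moves the arm, as the interface text tells. Its arguments: {"type":"object","properties":{"moves":{"type":"array"},"newtons":{"type":"number"}},"required":["moves"]}

```bash
mkdir -p pics; cat > h.py <<'E'
import numpy as np, cv2
from cell import *
from scipy.spatial.transform import Rotation as R
def q2R(q): return R.from_quat([q[1],q[2],q[3],q[0]]).as_matrix()
def cloud(name):
    ci=camera_info(name); st=get_state(); im,d=grab_frame(name)
    K=np.array(ci["camera_matrix"]); v,u=np.mgrid[0:384,0:512]
    P=np.dstack([(u-K[0,2])/K[0,0]*d,-(v-K[1,2])/K[1,1]*d,-d])
    if name=="wrist":
        T=np.array(ci["hand_eye"]); P=P@T[:3,:3].T+T[:3,3]
        P=P@q2R(st["tool_rot"]).T+st["tool_pos"]
    else:
        o=np.array(ci["orientation"]); M=o if o.shape==(3,3) else q2R(o)
        P=P@M.T+np.array(ci["eye"])
    P[d==0]=np.nan
    return im,P
E
python3 - <<'E'
from h import *
s=get_state(); print(s)
for n in("scene","side","wrist"):
    print(n,camera_info(n))
    im,P=cloud(n); np.savez(n,im=im,P=P)
    cv2.imwrite(f"pics/{n}0.png",im[:,:,::-1])
E
```

```text
{'clock': 0.0, 'joint_positions': array([-1.39621893e-01,  3.13981862e-01,  4.49700894e-02,  1.30359732e+00,
        3.90752352e-05,  1.43120244e+00]), 'joint_velocities': array([0.0002064 , 0.00182799, 0.00011291, 0.00034587, 0.00034288,
       0.00053997]), 'tau': array([-2.90074182e-03, -4.80629075e+01,  2.98531097e+01,  1.95313990e-02,
       -3.83516899e-04, -4.27451073e-05]), 'tool_pos': array([5.74471351e+02, 6.42783688e-02, 2.21415799e+02]), 'tool_rot': array([-1.45474902e-04,  9.99999589e-01, -1.40230993e-05, -8.94844370e-04]), 'wrist_force': array([ 0.8169146 , -0.63858111,  0.7150661 ]), 'wrist_torque': array([ 0.02705149, -0.0115667 , -0.00654006]), 'grip_width': 0.9955789365763192}
scene {'camera_matrix': array([[349.50332752,   0.        , 255.06771773],
       [  0.        , 349.50332752, 192.05748591],
       [  0.        ,   0.        ,   1.        ]]), 'eye': array([992.46934895, 313.73247101, 919.0925828 ]), 'orientation': array([0.44527659, 0.12383083, 0.24734762, 0.85159488])}
side {'camera_matrix': array([[401.20636564,   0.        , 253.44144658],
       [  0.        , 401.20636564, 192.75670368],
       [  0.        ,   0.        ,   1.        ]]), 'eye': array([ 226.52114266, -919.32272944,  807.16642083]), 'orientation': array([ 0.88009597,  0.44208416, -0.06729971, -0.15957263])}
wrist {'camera_matrix': array([[321.56786039,   0.        , 258.16730288],
       [  0.        , 321.56786039, 196.28316096],
       [  0.        ,   0.        ,   1.        ]]), 'hand_eye': array([[ 9.99999696e-01,  7.00628615e-04, -3.41919470e-04,
        -8.80250918e-02],
       [ 5.71763022e-04, -9.57244642e-01, -2.89279050e-01,
        -7.37374364e+01],
       [-5.29977761e-04,  2.89278767e-01, -9.57244752e-01,
        -1.51142008e+02],
       [ 0.00000000e+00,  0.00000000e+00,  0.00000000e+00,
         1.00000000e+00]])}
```

```bash
python3 - <<'E'
import cv2,numpy as np
a=[cv2.imread(f"pics/{n}0.png") for n in("scene","side")]
cv2.imwrite("pics/both.png",cv2.resize(np.vstack(a),None,fx=.78,fy=.78))
E
```

```text
(no output)
```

View pics/scene0.png

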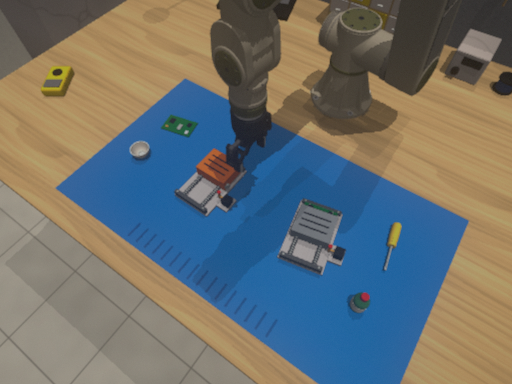

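View pics/side0.png

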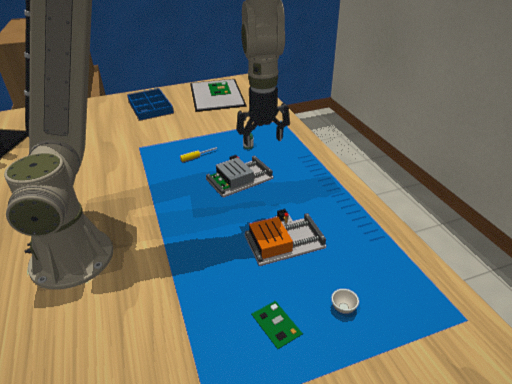

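Scene view: orange slide at about (217,168), red pin head near (222,196), grey holder at (315,235). Side view: orange slide at (270,238), its pin at (284,215), grey slide at (235,172). Next I'll measure the orange slide's top and the base plate.

```bash
cat > m.py <<'E'
from h import *
def orange(n):
    z=np.load(n+".npz"); im,P=z["im"],z["P"]
    h=cv2.cvtColor(im,cv2.COLOR_RGB2HSV)
    m=(h[...,0]>3)&(h[...,0]<14)&(h[...,1]>190)&(h[...,2]>80)&(P[...,2]<70)&(P[...,2]>5)
    return im,P,m
E
python3 - <<'E'
from m import *
for n in("scene","side"):
    im,P,m=orange(n)
    k,l,s,c=cv2.connectedComponentsWithStats(m.astype(np.uint8))
    i=1+np.argmax(s[1:,4]); print(n,s[i],c[i])
    Q=P[l==i]; print("z pct",np.percentile(Q[:,2],[5,25,50,75,95]))
    T=Q[Q[:,2]>48]; r=cv2.minAreaRect(T[:,:2].astype(np.float32)); print("top",len(T),r, T[:,2].mean()); print(cv2.boxPoints(r))
    # base+slide footprint: everything above mat near
    c0=np.array(r[0]); D=np.hypot(*(P[...,:2]-c0).transpose(2,0,1))
    for lo,hi in((6,60),):
        mm=(D<190)&(P[...,2]>lo)&(P[...,2]<hi)
        k2,l2,s2,c2=cv2.connectedComponentsWithStats(mm.astype(np.uint8))
        for j in range(1,k2):
            if s2[j,4]>60:
                q=P[l2==j]; rr=cv2.minAreaRect(q[:,:2].astype(np.float32)); print(" comp",s2[j],rr)
    b=(h:=cv2.cvtColor(im,cv2.COLOR_RGB2HSV))
    rm=((h[...,0]<3)|(h[...,0]>174))&(h[...,1]>180)&(D<200)&(P[...,2]<80)
    print(" red",rm.sum(),np.median(P[rm],0) if rm.any() else "")
E
```

```text
Traceback (most recent call last):
ValueError: attempt to get argmax of an empty sequence
```

View pics/wrist0.png

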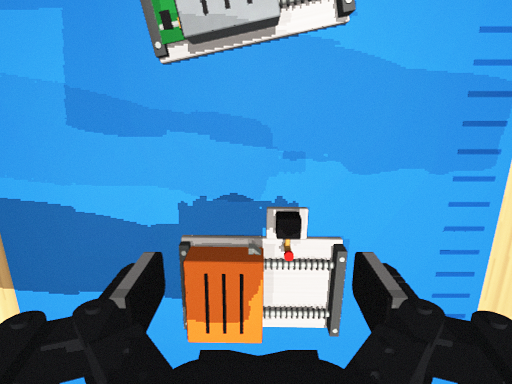

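Wrist view: orange slide (185–263, 245–342), shut against the lip at column 185, red pin head at (289,256), rear plate at column 337. World +x is image right. Now I'll check why the depth filter came up empty.

```bash
python3 - <<'E'
from h import *
for n,pts in(("scene",[(217,168),(200,195),(100,170),(315,235)]),("side",[(270,238),(300,236),(350,260),(235,172)]),("wrist",[(222,300),(289,256),(100,150),(300,290),(187,300),(337,300)])):
    z=np.load(n+".npz"); h=cv2.cvtColor(z["im"],cv2.COLOR_RGB2HSV)
    for u,v in pts: print(n,(u,v),z["P"][v,u].round(1),h[v,u])
E
```

```text
scene (217, 168) [ 547.1 -149.4   54.2] [  7 153 125]
scene (200, 195) [ 634.1 -152.7    9.9] [  0  10 157]
scene (100, 170) [ 741.8 -485.8    1.4] [106 175 157]
scene (315, 235) [571. 208.  51.] [108  21 122]
side (270, 238) [ 524.1 -179.4   54.8] [ 14 238 151]
side (300, 236) [ 625.9 -158.3    9.2] [ 13  13 175]
side (350, 260) [ 715.6 -285.8    1. ] [102 241 176]
side (235, 172) [534.2 162.9  53.9] [105  11 137]
wrist (222, 300) [ 532.5 -147.6   52.7] [ 10 215 142]
wrist (289, 256) [608.8 -94.6  46.8] [  1 209 250]
wrist (100, 150) [390.1  17.2  -1.1] [102 203 240]
wrist (300, 290) [ 628.2 -162.4    9.6] [ 15   4 250]
wrist (187, 300) [ 492.1 -147.8   52.4] [ 11 217 221]
wrist (337, 300) [ 670.9 -162.3   31.4] [ 10   7 112]
```

```bash
python3 - <<'E'
from h import *
for n in("scene","side","wrist"):
    z=np.load(n+".npz"); im,P=z["im"],z["P"]; h=cv2.cvtColor(im,cv2.COLOR_RGB2HSV)
    D=np.hypot(P[...,0]-580,P[...,1]+150)
    m=(h[...,0]>4)&(h[...,0]<20)&(h[...,1]>110)&(P[...,2]>49)&(P[...,2]<57)&(D<130)
    m=cv2.morphologyEx(m.astype(np.uint8),cv2.MORPH_OPEN,np.ones((3,3)))>0
    r=cv2.minAreaRect(P[m][:,:2].astype(np.float32)); print(n,"top",m.sum(),[np.round(x,1) for x in r],P[m][:,2].mean()); print(cv2.boxPoints(r).round(1).tolist())
    pl=(P[...,2]>6)&(P[...,2]<60)&(D<150)
    r=cv2.minAreaRect(P[pl][:,:2].astype(np.float32)); print("  all",[np.round(x,1) for x in r])
    rm=((h[...,0]<3)|(h[...,0]>174))&(h[...,1]>150)&(D<130)&(P[...,2]>40)&(P[...,2]<52); print("  red",rm.sum(),P[rm].mean(0) if rm.any() else "")
    rp=(P[...,2]>27)&(P[...,2]<36)&(P[...,0]>640)&(D<150)
    print("  rear",rp.sum(),[np.round(x,1) for x in cv2.minAreaRect(P[rp][:,:2].astype(np.float32))] if rp.sum()>5 else "")
E
```

```text
scene top 472 [array([ 537.7, -153.2]), array([108. ,  86.3]), np.float64(86.4)] 51.726663288402484
[[491.29998779296875, -204.39999389648438], [577.4000244140625, -209.6999969482422], [584.0999755859375, -102.0], [498.0, -96.5999984741211]]
  all [array([ 579.3, -114.9]), array([208.6, 199.3]), np.float64(89.6)]
  red 5 [608.67456958 -95.80457984  46.5270017 ]
  rear 160 [array([ 666. , -155.8]), array([ 24.8, 121.1]), np.float64(0.5)]
side top 857 [array([ 533.9, -156.1]), array([110.7,  90.3]), np.float64(88.4)] 53.167637417258085
[[487.20001220703125, -210.10000610351562], [577.4000244140625, -212.6999969482422], [580.5999755859375, -102.0999984741211], [490.29998779296875, -99.5]]
  all [array([ 576.8, -146.2]), array([280. , 231.3]), np.float64(85.7)]
  red 8 [ 594.94020203 -101.30354049   46.65228863]
  rear 150 [array([ 663.5, -154.2]), array([123.3,  34.5]), np.float64(85.0)]
wrist top 5884 [array([ 533.9, -153. ]), array([110.1,  90.1]), np.float64(89.1)] 51.73743699368102
[[487.8999938964844, -207.3000030517578], [578.0, -208.8000030517578], [579.7999877929688, -98.69999694824219], [489.79998779296875, -97.19999694824219]]
  all [array([ 578.1, -134.9]), array([169.8, 200.3]), np.float64(88.9)]
  red 77 [607.97966084 -94.26918018  46.30502261]
  rear 922 [array([ 671.7, -155.6]), array([120.9,  12.6]), np.float64(89.0)]
```

Measured: slide top 110×90 mm at z≈52, which matches the given size. Front face centre is (488.9, −152.2), yaw ≈ −1.0°. The rear plate and pin fall where the drawing puts them, within about 1 mm. I'll shut the fingers, turn them by −89° so both finger sides press the face, and move in front of it at height.

Call:
{"method": "move_arm", "body": {
  "moves": [
    [0,[-0.05,0.03,0],[0,0,-0.18]],
    [0,[-0.1,0.08,0],[0,0,-0.36]],
    [0,[-0.135,0.13,0],[0,0,-0.54]],
    [0,[-0.135,0.151,0],[0,0,-0.72]],
    [0,[-0.135,0.151,0],[0,0,-0.9]],
    [0,[-0.135,0.151,0],[0,0,-1.08]],
    [0,[-0.135,0.151,0],[0,0,-1.26]],
    [0,[-0.135,0.151,0],[0,0,-1.44]]
  ],
  "newtons": 60
}}

```text
clock: 1.15
tool_pos: [439.8, -151.0, 222.1]
tool_rot: [-0.0, 0.75, 0.662, -0.0]
wrist_force: [0.3, -1.1, 0.9]
grip_width: -0.003
```

Call:
{"method": "move_arm", "body": {
  "moves": [
    [0,[0,0,0.05],[0,0,-0.113]],
    [0,[0,0,0.09],[0,0,-0.113]],
    [0,[0,0,0.09],[0,0,-0.113]],
    [0,[0,0,0.09],[0,0,-0.113]]
  ]
}}

```text
clock: 1.65
tool_pos: [440.6, -151.3, 133.5]
tool_rot: [0.001, 0.713, 0.701, 0.0]
wrist_force: [0.7, -0.4, 0.3]
grip_width: 0.002
```

```bash
python3 - <<'E'
from h import *
s=get_state(); print(s["clock"],s["tool_pos"],q2R(s["tool_rot"]).round(3).tolist(),s["joint_positions"].round(2),s["grip_width"],s["wrist_force"])
im,P=cloud("wrist"); cv2.imwrite("pics/w1.png",im[:,:,::-1]); np.savez("w1",im=im,P=P)
E
```

```text
1.65 [ 440.64953637 -151.32526233  133.51626169] [[0.018, 1.0, 0.001], [1.0, -0.018, -0.0], [-0.0, 0.001, -1.0]] [-0.5   0.15 -0.39  1.03  0.   -0.49] 0.0020689373076845713 [ 0.6741446  -0.41543264  0.30509547]
```

View pics/w1.png

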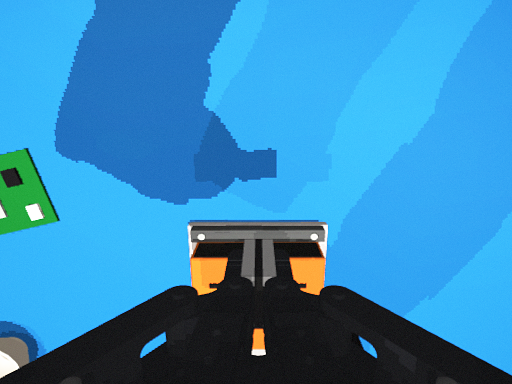

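The wrist view now shows the shut fingers at column ~258, between two orange parts of the slide, with a holder end plate at row 230. That sits oddly with the −88 mm hand_eye x offset, so I'll resolve it before going lower.

```bash
python3 - <<'E'
from h import *
ci=camera_info("wrist"); print(ci["hand_eye"].round(3).tolist(), ci.keys())
w=np.load("wrist.npz")["P"]; z=np.load("w1.npz")["P"]
for u,v in((258,300),(187,300),(337,300)): print("w0",u,v,w[v,u])
for u,v in((200,237),(314,237),(258,225),(210,275),(310,275),(258,335),(258,350),(258,250),(258,280),(12,176)): print("w1",u,v,z[v,u].round(1),np.load("w1.npz")["im"][v,u])
s=np.load("scene.npz"); 
im,P=cloud("side"); cv2.imwrite("pics/s1.png",cv2.resize(im[150:330,150:400,::-1],None,fx=3,fy=3,interpolation=cv2.INTER_CUBIC)); np.savez("s1",im=im,P=P)
E
```

```text
[[1.0, 0.0, 0.001, 0.218], [0.001, -0.957, -0.289, -73.612], [0.001, 0.289, -0.957, -151.143], [0.0, 0.0, 0.0, 1.0]] dict_keys(['camera_matrix', 'hand_eye'])
w0 258 300 [ 574.00177893 -148.20982467   51.80938669]
w0 187 300 [ 492.13725396 -147.84803308   52.35415081]
w0 337 300 [ 670.9387849  -162.28573957   31.43804182]
w1 200 237 [ 483.6 -203.9   21.4] [249 250 247]
w1 314 237 [ 484.7 -102.8   23. ] [250 250 248]
w1 258 225 [ 478.3 -152.2    8.5] [101  95  93]
w1 210 275 [ 504.6 -192.1   50.8] [254 168  60]
w1 310 275 [ 505.7 -110.1   51.3] [255 168  59]
w1 258 335 [ 563.1 -153.8   52.3] [254 168  60]
w1 258 350 [ 617.2 -154.8   10.5] [246 247 248]
w1 258 250 [ 429.  -151.1  159.1] [20 18 22]
w1 258 280 [ 431.4 -151.1  179.1] [37 35 34]
w1 12 176 [ 428.2 -369.     7.4] [32 33 33]
```

View pics/s1.png

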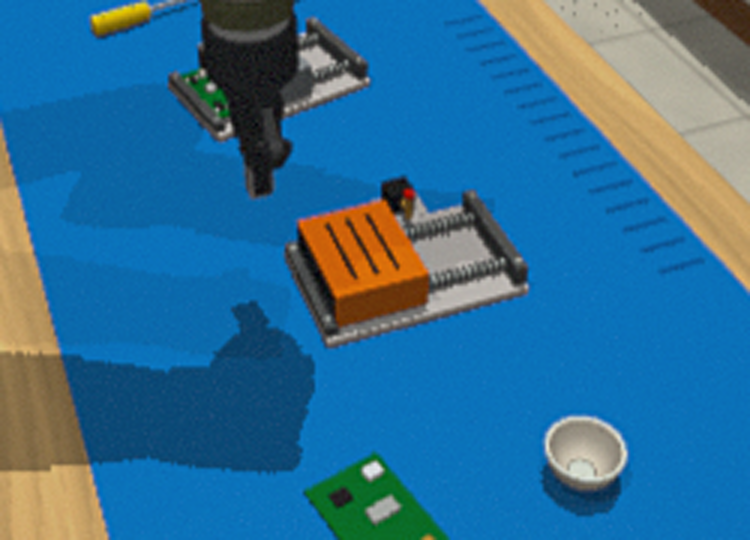

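The first printed hand_eye x of −88 was a one-off bad reading. Every call since gives ~0.2, and those points agree with the scene camera, with lip top at x≈484 (expected 477–489). The side view shows the fingers in line with the face. I'll lower the fingertips to z≈31 and approach.

Call:
{"method": "move_arm", "body": {
  "moves": [
    [0,[0,0,0.045],[0,0,0]],
    [0,[0,0,0.09],[0,0,0]],
    [0,[0,0,0.09],[0,0,0]],
    [0,[0,0.015,0.09],[0,0,0]],
    [0,[0,0.03,0.09],[0,0,0]],
    [0,[0,0.03,0.09],[0,0,0]]
  ]
}}

```text
clock: 2.5
tool_pos: [473.2, -152.5, 44.0]
tool_rot: [0.002, 0.713, 0.701, 0.001]
wrist_force: [-0.1, -0.4, 0.1]
grip_width: -0.001
```

Call:
{"method": "move_arm", "body": {
  "moves": [
    [0,[0,0.01,0],[0,0,0]],
    [0,[0,0.018,0],[0,0,0]],
    [0,[0,0.025,0],[0,0,0]],
    [0,[0,0.025,0],[0,0,0]]
  ]
}}

```text
clock: 3.0
tool_pos: [494.8, -152.0, 42.9]
tool_rot: [-0.0, 0.713, 0.701, -0.001]
wrist_force: [-6.0, 0.7, 7.6]
grip_width: 0.001
```

Contact (−6 N along x), but there's +7.6 N upward as well. I'll look before pushing on.

```bash
python3 - <<'E'
from h import *
s=get_state(); print(s["tool_pos"],s["wrist_force"],s["wrist_torque"])
im,P=cloud("side"); cv2.imwrite("pics/s2.png",cv2.resize(im[170:290,200:350,::-1],None,fx=5,fy=5,interpolation=cv2.INTER_CUBIC))
h=cv2.cvtColor(im,cv2.COLOR_RGB2HSV);D=np.hypot(P[...,0]-580,P[...,1]+150)
m=(h[...,0]>4)&(h[...,0]<20)&(h[...,1]>110)&(P[...,2]>49)&(P[...,2]<57)&(D<130)
print(cv2.minAreaRect(P[m][:,:2].astype(np.float32)),get_state()["wrist_force"])
E
```

```text
[ 494.7708454  -152.01186235   42.86985974] [-5.97726384  0.73118948  7.64138339] [ 0.01786574  0.90661605 -0.02620646]
((545.27392578125, -155.38760375976562), (110.11178588867188, 93.4447021484375), 89.37057495117188) [-4.60868811 -0.03056385  7.81792282]
```

View pics/s2.png

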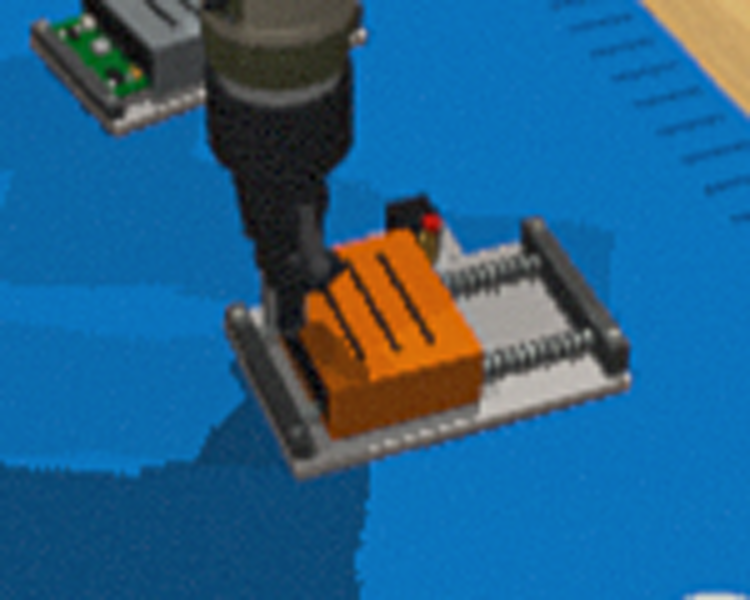

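The slide has moved ~11 mm, but a gripper knuckle on the inner side seems to rest on the slide's top edge, which explains the upward force. I'll back off, raise 8 mm (tips at z≈39, below the 52 mm top) and re-approach.

Call:
{"method": "move_arm", "body": {
  "moves": [
    [0,[0,-0.012,0],[0,0,0]],
    [0,[0,-0.022,0],[0,0,0]],
    [0,[0,-0.025,-0.008],[0,0,0]],
    [0,[0,-0.025,-0.008],[0,0,0]],
    [0,[0,-0.015,-0.008],[0,0,0]],
    [0,[0,-0.007,-0.008],[0,0,0]],
    [0,[0,0,-0.008],[0,0,0]],
    [0,[0,0,-0.008],[0,0,0]]
  ]
}}

```text
clock: 4.05
tool_pos: [495.8, -152.0, 50.1]
tool_rot: [0.0, 0.713, 0.701, 0.0]
wrist_force: [0.1, -0.6, -0.4]
grip_width: 0.003
```

```bash
python3 - <<'E'
from h import *
print(get_state()["wrist_force"])
im,P=cloud("side"); cv2.imwrite("pics/s3.png",cv2.resize(im[170:290,200:350,::-1],None,fx=5,fy=5,interpolation=cv2.INTER_CUBIC))
h=cv2.cvtColor(im,cv2.COLOR_RGB2HSV);D=np.hypot(P[...,0]-580,P[...,1]+150)
m=(h[...,0]>4)&(h[...,0]<20)&(h[...,1]>110)&(P[...,2]>49)&(P[...,2]<57)&(D<130)
print(cv2.minAreaRect(P[m][:,:2].astype(np.float32)))
dk=(h[...,2]<70)&(P[...,0]>440)&(P[...,0]<530)&(abs(P[...,1]+152)<70)&(P[...,2]>30)&(P[...,2]<130)
for a in range(30,130,8):
    q=P[dk&(P[...,2]>=a)&(P[...,2]<a+8)]
    if len(q): print(a,len(q),"x",np.percentile(q[:,0],[2,50,98]).round(),"y",np.percentile(q[:,1],[2,50,98]).round())
E
```

```text
[ 0.12428911 -0.58130364 -0.38706302]
((533.7161254882812, -154.78668212890625), (109.49154663085938, 90.24716186523438), 89.25398254394531)
30 27 x [488. 489. 490.] y [-204. -163. -112.]
38 24 x [488. 489. 490.] y [-205. -160. -107.]
46 29 x [488. 490. 516.] y [-200. -164. -109.]
54 4 x [504. 513. 515.] y [-193. -174. -157.]
62 7 x [485. 488. 498.] y [-164. -158. -151.]
70 14 x [487. 496. 506.] y [-167. -163. -153.]
78 15 x [486. 492. 502.] y [-166. -163. -151.]
86 13 x [485. 492. 501.] y [-167. -164. -153.]
94 3 x [485. 485. 486.] y [-160. -154. -146.]
102 16 x [483. 485. 502.] y [-180. -156. -133.]
110 18 x [482. 484. 496.] y [-186. -166. -127.]
118 19 x [483. 485. 506.] y [-196. -167. -118.]
126 17 x [480. 486. 499.] y [-199. -166. -123.]
```

View pics/s3.png

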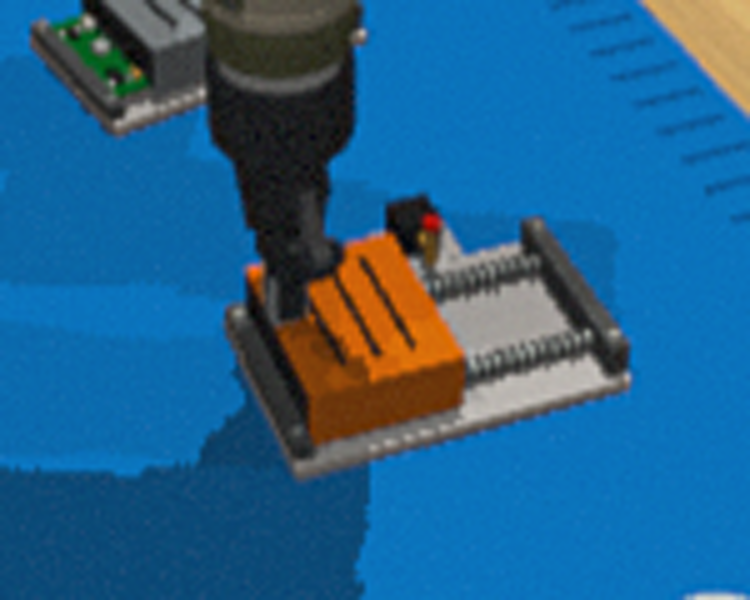

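Now the fingertips are above the slide's top, and the slide is back at 0. So the tips don't reach as low as I assumed. I'll measure the fingertip height against the TCP from the earlier side frame (TCP z 133.5).

```bash
python3 - <<'E'
from h import *
z=np.load("s1.npz");im,P=z["im"],z["P"]
d=(abs(P[...,0]-440)<40)&(abs(P[...,1]+151)<60)&(P[...,2]>60)&(P[...,2]<260)
q=P[d]; print(len(q))
for a in range(100,230,6):
    k=q[(q[:,2]>=a)&(q[:,2]<a+6)]
    if len(k): print(a,len(k),"x",k[:,0].min().round(),k[:,0].max().round(),"y",k[:,1].min().round(),k[:,1].max().round())
w=np.load("w1.npz")["P"]; c=w[:,258]; print([(v,c[v].round().tolist()) for v in range(236,336,4)])
s=get_state(); print(s["clock"],s["tool_pos"])
E
```

```text
446
142 6 x 431.0 450.0 y -158.0 -156.0
148 10 x 431.0 452.0 y -164.0 -149.0
154 12 x 431.0 448.0 y -165.0 -149.0
160 21 x 430.0 448.0 y -168.0 -150.0
166 19 x 431.0 451.0 y -166.0 -143.0
172 11 x 430.0 446.0 y -165.0 -144.0
178 1 x 430.0 430.0 y -157.0 -157.0
184 9 x 428.0 442.0 y -162.0 -123.0
190 18 x 429.0 451.0 y -185.0 -129.0
196 12 x 427.0 452.0 y -190.0 -164.0
202 14 x 426.0 449.0 y -195.0 -109.0
208 31 x 424.0 458.0 y -199.0 -137.0
214 22 x 424.0 457.0 y -203.0 -138.0
220 25 x 424.0 458.0 y -208.0 -140.0
226 32 x 424.0 457.0 y -211.0 -133.0
[(236, [483.0, -152.0, 22.0]), (240, [430.0, -151.0, 147.0]), (244, [430.0, -151.0, 151.0]), (248, [429.0, -151.0, 156.0]), (252, [430.0, -151.0, 160.0]), (256, [430.0, -151.0, 163.0]), (260, [429.0, -151.0, 167.0]), (264, [430.0, -151.0, 169.0]), (268, [430.0, -151.0, 173.0]), (272, [430.0, -151.0, 176.0]), (276, [430.0, -151.0, 178.0]), (280, [431.0, -151.0, 179.0]), (284, [433.0, -151.0, 180.0]), (288, [434.0, -151.0, 180.0]), (292, [436.0, -151.0, 180.0]), (296, [438.0, -151.0, 180.0]), (300, [440.0, -151.0, 179.0]), (304, [442.0, -151.0, 179.0]), (308, [443.0, -151.0, 180.0]), (312, [445.0, -151.0, 179.0]), (316, [447.0, -151.0, 180.0]), (320, [449.0, -151.0, 180.0]), (324, [451.0, -151.0, 179.0]), (328, [556.0, -154.0, 52.0]), (332, [562.0, -154.0, 51.0])]
4.1 [ 495.25413197 -151.8822209    50.03796028]
```

Both cameras put the fingertips about 10 mm above the reported TCP (z≈144 at TCP 133.5), which agrees with the contact behaviour. The "11 mm ahead" figure doesn't hold here. I'll go by the measurement: retreat up and back, then go down in front of the lip to TCP z≈21 (tips ≈31) and verify.

Call:
{"method": "move_arm", "body": {
  "moves": [
    [0,[0,0,-0.015],[0,0,0]],
    [0,[0,-0.03,-0.015],[0,0,0]],
    [0,[0,-0.06,-0.015],[0,0,0]],
    [0,[0,-0.06,-0.015],[0,0,0]],
    [0,[0,-0.06,0.01],[0,0,0]],
    [0,[0,-0.06,0.029],[0,0,0]],
    [0,[0,-0.06,0.029],[0,0,0]],
    [0,[0,-0.06,0.029],[0,0,0]]
  ]
}}

```text
clock: 5.1
tool_pos: [436.0, -151.3, 22.2]
tool_rot: [0.001, 0.713, 0.701, 0.0]
wrist_force: [-0.0, -0.5, 0.8]
grip_width: -0.0
```

```bash
python3 - <<'E'
from h import *
im,P=cloud("side"); s=get_state(); print(s["clock"],s["tool_pos"],s["wrist_force"])
h=cv2.cvtColor(im,cv2.COLOR_RGB2HSV)
d=(abs(P[...,0]-435)<30)&(abs(P[...,1]+151)<50)&(P[...,2]>4)&(P[...,2]<100)&(h[...,1]<120)
for a in range(4,70,4):
    k=P[d&(P[...,2]>=a)&(P[...,2]<a+4)]
    if len(k): print(a,len(k),"x",k[:,0].min().round(),k[:,0].max().round(),"y",k[:,1].min().round(),k[:,1].max().round())
cv2.imwrite("pics/s4.png",cv2.resize(im[170:290,200:350,::-1],None,fx=5,fy=5,interpolation=cv2.INTER_CUBIC))
E
```

```text
5.15 [ 436.1068435  -151.42986869   22.32328559] [-0.10014524 -0.34757322 -0.26071286]
32 2 x 428.0 430.0 y -158.0 -155.0
36 5 x 426.0 438.0 y -162.0 -154.0
40 7 x 426.0 443.0 y -164.0 -155.0
44 10 x 426.0 446.0 y -165.0 -146.0
48 8 x 426.0 444.0 y -163.0 -147.0
52 9 x 425.0 446.0 y -165.0 -149.0
56 7 x 426.0 438.0 y -166.0 -148.0
60 7 x 426.0 441.0 y -166.0 -149.0
64 2 x 426.0 429.0 y -167.0 -159.0
```

View pics/s4.png

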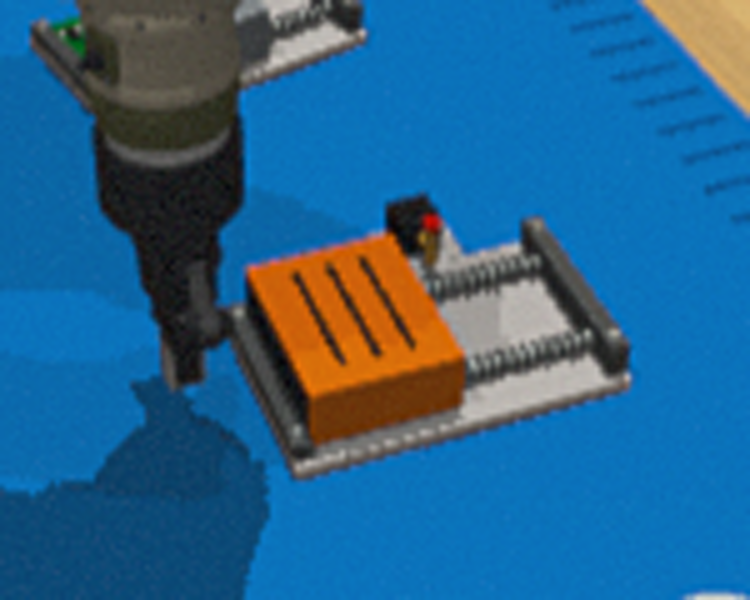

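Side view: fingertip at crop (190,385), z≈32, with the lip top at 22. The face is free ahead of it. I'll go 2 mm lower and push gently to test contact.

Call:
{"method": "move_arm", "body": {
  "moves": [
    [0,[0,0.015,0.002],[0,0,0]],
    [0,[0,0.03,0.002],[0,0,0]],
    [0,[0,0.04,0.002],[0,0,0]],
    [0,[0,0.05,0.002],[0,0,0]],
    [0,[0,0.06,0.002],[0,0,0]],
    [0,[0,0.06,0.002],[0,0,0]]
  ]
}}

```text
clock: 5.9
tool_pos: [494.3, -151.8, 18.9]
tool_rot: [-0.001, 0.713, 0.701, -0.001]
wrist_force: [-3.9, -1.0, 3.0]
grip_width: -0.003
```

```bash
cat >> h.py <<'E'
def slide(n="side",x0=580):
    im,P=cloud(n); s=get_state(); h=cv2.cvtColor(im,cv2.COLOR_RGB2HSV);D=np.hypot(P[...,0]-580,P[...,1]+150)
    m=(h[...,0]>4)&(h[...,0]<20)&(h[...,1]>110)&(P[...,2]>49)&(P[...,2]<57)&(D<150)
    q=P[m]; a=q[:,:2]@np.array([.99985,-.0175])
    print(n,"clock",s["clock"],"pos",s["tool_pos"].round(1),"F",s["wrist_force"].round(1),"slide edges",np.percentile(a,[1,99]).round(1))
    return im,P
E
python3 -c "
from h import *
slide()"
```

```text
side clock 5.95 pos [ 494.  -151.8   18.9] F [-5.  -0.8  2.6] slide edges [508.3 596.6]
```

Clean contact: the slide has moved ~16 mm with ~5 N. Now the full push to about 66 mm travel.

Call:
{"method": "move_arm", "body": {
  "moves": [
    [0,[0,0.01,0],[0,0,0]],
    [0,[0,0.02,0],[0,0,0]],
    [0,[0,0.03,0],[0,0,0]],
    [0,[0,0.04,0],[0,0,0]],
    [0,[0,0.05,0],[0,0,0]],
    [0,[0,0.05,0],[0,0,0]],
    [0,[0,0.05,0],[0,0,0]]
  ]
}}

```text
clock: 6.82
tool_pos: [542.0, -152.3, 18.6]
tool_rot: [-0.002, 0.714, 0.701, -0.002]
wrist_force: [-9.8, -0.1, 4.8]
grip_width: -0.001
```

```bash
python3 -c "
from h import *
slide();slide('scene')"
```

```text
side clock 6.875 pos [ 541.9 -152.3   18.6] F [-8.4 -0.6  3.7] slide edges [556.2 644.6]
scene clock 6.925 pos [ 541.8 -152.3   18.6] F [-8.9 -0.3  4.5] slide edges [558.  644.9]
```

Travel is ≈64 mm, and the ~9 N force matches the spring at that travel. I'll back off straight, then rise.

Call:
{"method": "move_arm", "body": {
  "moves": [
    [0,[0,-0.008,0],[0,0,0]],
    [0,[0,-0.016,0],[0,0,0]],
    [0,[0,-0.024,0],[0,0,0]],
    [0,[0,-0.035,0],[0,0,0]],
    [0,[0,-0.06,0],[0,0,0]],
    [0,[0,-0.1,0],[0,0,0]],
    [0,[0,-0.11,0],[0,0,0]],
    [0,[0,-0.11,-0.05],[0,0,0]]
  ]
}}

```text
clock: 7.92
tool_pos: [431.7, -149.4, 67.1]
tool_rot: [-0.003, 0.714, 0.7, -0.001]
wrist_force: [2.0, -1.3, 0.8]
grip_width: 0.003
```

Call:
{"method": "move_arm", "body": {
  "moves": [
    [0,[0,0,-0.06],[0,0,0]],
    [0,[0,0,-0.12],[0,0,0]],
    [0,[0,0,-0.15],[0,0,0]],
    [0,[0,0,-0.15],[0,0,0]]
  ]
}}

```text
clock: 8.43
tool_pos: [437.4, -152.1, 222.4]
tool_rot: [0.004, 0.713, 0.701, 0.001]
wrist_force: [-0.1, -0.9, 0.1]
grip_width: 0.001
```

```bash
python3 - <<'E'
from h import *
im,P=slide(); im2,P2=slide('scene')
cv2.imwrite("pics/end.png",np.hstack([cv2.resize(im[130:370,130:400,::-1],(400,356)),cv2.resize(im2[90:330,120:420,::-1],(400,356))]))
# grey slide vs. start, shut reference in the same cameras
for n,Pn,imn in(("side",P,im),("scene",P2,im2)):
    z=np.load(n+".npz")
    for lab,PP in(("start",z["P"]),("now",Pn)):
        m=(PP[...,2]>47)&(PP[...,2]<57)&(PP[...,0]>450)&(PP[...,0]<700)&(PP[...,1]>90)&(PP[...,1]<310)
        print(n,lab,m.sum(),np.percentile(PP[m][:,0],[2,50,98]).round(1),np.median(PP[m][:,1]).round(1))
E
```

```text
side clock 8.475 pos [ 436.3 -151.5  220.4] F [ 0.4 -0.1 -0.7] slide edges [542.  630.2]
scene clock 8.525 pos [ 435.4 -151.   219.1] F [-0.3  0.1 -0.5] slide edges [543.9 631.7]
side start 513 [490.7 537.7 586.2] 184.4
side now 189 [488.2 552.  590.9] 176.3
scene start 1177 [493.4 542.3 587.7] 191.6
scene now 1173 [493.8 542.4 588. ] 191.5
```

View pics/end.png

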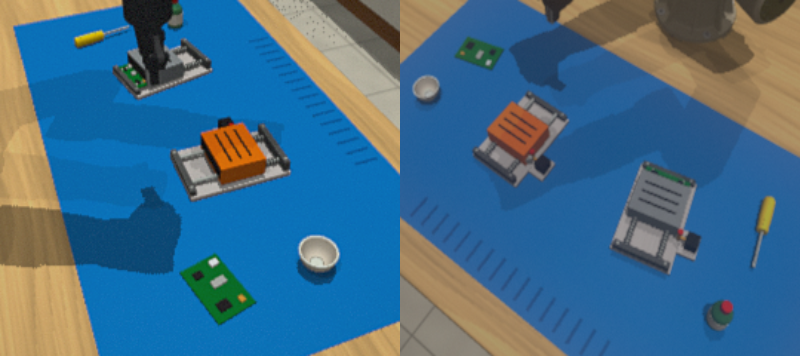

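The orange slide moved back 14 mm on release, from ≈64 to ≈50 mm, and rests half open. The grey slide (scene view) and the loose things haven't moved.

```bash
python3 -c "
from h import *
slide('scene'); print(hand_in())"
```

```text
scene clock 8.575 pos [ 434.8 -150.7  218.3] F [ 0.2  0.3 -0.1] slide edges [543.9 631.6]
the job is handed in; nothing more can be done
None
```

The empty holder's orange slide is latched half open on its stop pin, and the job is handed in at about 8.6 s. With the fingers shut I pushed the slide to about 64 mm travel (about 9 N, matching the spring), then backed straight off and rose clear.

**Last checks:** The side and scene cameras both showed the slide coming back 13–14 mm on release, to about 50 mm. It had not moved in the last scene frame before hand-in, with no force on the wrist. The grey slide measured unchanged from the scene camera. The side camera's view of it was partly blocked by the gripper, so that reading was no use. The loose things looked unmoved in the pictures, but I did not measure them.

**What disagreed:**
- **Camera calibration:** The first wrist `hand_eye` printout gave an x offset of −88 mm. A later printout gave about 0.2 mm, and the wrist points agreed with the scene camera, so I treated the first as a bad reading.
- **Fingertip height:** The shut fingertips stood about 10 mm behind the reported TCP, not 11 mm ahead as stated. My first push therefore caught the slide's top edge. It moved the slide about 11 mm with under 8 N in any axis, and the slide sprang shut again. I re-measured the tip height and repeated the push lower.

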